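# Fill the gaps in the tube tray, then show the red sample to the inspection camera

## Robot

A 6-joint arm with a two-finger parallel gripper is mounted at the origin on a cart in front of the work surface, level with it; the furniture and walls round the work are solid. World frame = base frame: x ahead of the robot, y to its left, z up, the work surface at z = 0. Lengths are in m, angles in rad, forces in N, time in s.
With the tool pointing down it reaches from about 0.35 to 0.975 m from the base axis. Payload 4.9 kg.
Tool frame: the origin (TCP) lies at the very end of the fingers, on their centre line; the grasp point (between the pads) lies 19 mm behind it; z points along the fingers, y is the line along which they close (so a half turn about z gives the same grasp; the last joint's range is limited). The gripper opens to 85 mm and grips with 20 to 120 N. Pads are 22 mm wide; open, the fingers measure 114 mm over their backs; the gripper's body (76 mm by 85 mm) begins 54 mm behind the grasp point. The pads swing forward as they close: fully open they stand 13 mm farther back than shut.
Start: joints at [-1.324, 0.053, 1.613, -0, 1.476, -0.119], TCP at [0.224, -0.584, 0.231] pointing down, gripper open.
Joint ranges: [-3.01, 3.01], [-1.01, 2.22], [0.06, 2.58], [-1.02, 4.17], [0.09, 2.62], [-3.14, 3.14]. Speed limits (rad/s): [2.57, 2.57, 3.14, 3.14, 3.14, 3.14].

## Interface

Orientations are given as a rotation vector (axis times angle).
In Python, from station import get_obs, optics, ctrl gives the robot as it stands.
- The arm moves only by the shell command python3 -m pendant 'ROWS' [FORCE]. ROWS is JSON, a list of rows, each a list of 3 entries, a list of its own where there are three numbers: the shift along the tool's x, y, z in mm, then the turn, a rotation vector about the tool's x, y, z in rad, then the opening, from 0 (shut) to 1 (fully open). A call has 1 to 12 rows; each row shifts and turns the commanded pose from where the row before left it, along the tool's axes as they then stand; what a row does not reach is not made up. A row lasts 1/12 s, in which the tool goes at most 41.7 mm and 7.16 degrees, less where a joint would pass 70% of its speed; a pose out of reach is approached as far as the arm can. A call is refused whole if a number of a shift passes 41.7 or a number of a turn 0.125, either way. A call with a gripper value outside its range is refused whole. The fingers move at their own pace and stop on an object; FORCE is the grip in N (left out, the last holds). Time passes only in rows, so rows that do not move let the fingers close. It gives the time, the measured TCP pose, the force, the opening and the grip force at its end, in the units of the state.
- get_obs(): the state, without advancing time (a new reading comes with each control period).
- optics.get_image(name): name is "scene" or "top" or "wrist"; returns the picture (420x560x3 uint8, red, green, blue); there is no depth.
- optics.camera_model(name): a dict with "fx", "fy", "cx", "cy" (pixels), "cam_to_world" (4x4, takes a point from camera to world coordinates). Camera axes: x right, y up, looking along -z (the intrinsics and any distortion apply to the point x, -y, -z); pixel columns grow to the right and rows downward; lengths in m; the calibration is good to about 2 mm. A picture is of the moment at which its call begins: read the wrist's pose just before it. camera_model takes no time and is no camera call; for the wrist camera it gives the pose at the moment of the call.
- ctrl.finish_job(): hands the job in; it is judged then, once.
The state is a dict: "t": time; "q": joint angles; "dq": joint speeds; "effort": joint torques, N m; "tool_pos": TCP position; "tool_rot": TCP orientation; "contact_force": force on the tool from outside, world axes, zero at the start; "wrist_torque": the same for the moment, N m; "opening": finger opening in m; "grip_force": force on a finger pad.
Only numpy, scipy, OpenCV 4.12 (cv2) and the standard library are available. Lean on these libraries where they do the work, as an engineer would, in place of code of your own. Each camera call takes 0.05 s, during which the arm holds its last target. There are 200 camera calls.

## Task

Two pockets of the tube tray are empty: lower a yellow-capped spare tube right down into each of them, without dropping it and leaving the other tubes in place, so that only the red-capped sample's own place will be open. Then draw out the red-capped sample and hold it in the air before the inspection camera, its conical tip at the focus point (on the line of sight, 120 mm from the lens), the tube square to the line of sight in the camera's upright plane, cap up and leaning away from the camera. Finish still holding it there, gripped and steady, and leave everything else on the bench alone.

Things in the scene. Friction and masses are not known exactly. Their poses are not given: they have to be found in the camera images.
- carrier_a: grey tube carrier, one of four side by side in the tray at 50 mm pitch, 122 (x) x 46 (y) x 55 mm, fixed. Origin: centre of its underside; x along its length, away from the robot. Two round pockets 28 mm wide, 50 mm deep, at x = -31 and +31 mm, y = 0, floor 5 mm above the origin; a seated tube's tip is there. Which pockets are empty varies: compare with the tubes
- carrier_b: grey tube carrier, one of four side by side in the tray at 50 mm pitch, 122 (x) x 46 (y) x 55 mm, fixed. Origin: centre of its underside; x along its length, away from the robot. Two round pockets 28 mm wide, 50 mm deep, at x = -31 and +31 mm, y = 0, floor 5 mm above the origin; a seated tube's tip is there. Which pockets are empty varies: compare with the tubes
- carrier_c: grey tube carrier, one of four side by side in the tray at 50 mm pitch, 122 (x) x 46 (y) x 55 mm, fixed. Origin: centre of its underside; x along its length, away from the robot. Two round pockets 28 mm wide, 50 mm deep, at x = -31 and +31 mm, y = 0, floor 5 mm above the origin; a seated tube's tip is there. Which pockets are empty varies: compare with the tubes
- carrier_d: grey tube carrier, one of four side by side in the tray at 50 mm pitch, 122 (x) x 46 (y) x 55 mm, fixed. Origin: centre of its underside; x along its length, away from the robot. Two round pockets 28 mm wide, 50 mm deep, at x = -31 and +31 mm, y = 0, floor 5 mm above the origin; a seated tube's tip is there. Which pockets are empty varies: compare with the tubes
- spare_stand: fifth carrier of the same make and size (pockets at x = -31 and +31 mm, floor 5 mm above the origin), standing alone directly on the bench at the right; holds the two yellow-capped spares. Fixed
- sample_red: conical sample tube with a red screw cap: 95 mm long, body 25 mm in diameter, cap 30 mm in diameter and 16 mm high (from 79 to 95 mm above the tip); the lowest 16 mm taper to the tip, 8 mm wide. Origin at the tip on the axis, z along the axis to the cap. 30 to 65 g. The only red one; stands in one of the tray's carriers
- spare_1: conical sample tube with a yellow screw cap: 95 mm long, body 25 mm in diameter, cap 30 mm in diameter and 16 mm high (from 79 to 95 mm above the tip); the lowest 16 mm taper to the tip, 8 mm wide. Origin at the tip on the axis, z along the axis to the cap. 30 to 65 g. A spare, at the start in the spare stand; either spare may go into either empty pocket
- spare_2: conical sample tube with a yellow screw cap: 95 mm long, body 25 mm in diameter, cap 30 mm in diameter and 16 mm high (from 79 to 95 mm above the tip); the lowest 16 mm taper to the tip, 8 mm wide. Origin at the tip on the axis, z along the axis to the cap. 30 to 65 g. A spare, at the start in the spare stand; either spare may go into either empty pocket
- blue_1: conical sample tube with a blue screw cap: 95 mm long, body 25 mm in diameter, cap 30 mm in diameter and 16 mm high (from 79 to 95 mm above the tip); the lowest 16 mm taper to the tip, 8 mm wide. Origin at the tip on the axis, z along the axis to the cap. 30 to 65 g. Stands in one of the tray's carriers and stays there
- blue_2: conical sample tube with a blue screw cap: 95 mm long, body 25 mm in diameter, cap 30 mm in diameter and 16 mm high (from 79 to 95 mm above the tip); the lowest 16 mm taper to the tip, 8 mm wide. Origin at the tip on the axis, z along the axis to the cap. 30 to 65 g. Stands in one of the tray's carriers and stays there
- blue_3: conical sample tube with a blue screw cap: 95 mm long, body 25 mm in diameter, cap 30 mm in diameter and 16 mm high (from 79 to 95 mm above the tip); the lowest 16 mm taper to the tip, 8 mm wide. Origin at the tip on the axis, z along the axis to the cap. 30 to 65 g. Stands in one of the tray's carriers and stays there
- blue_4: conical sample tube with a blue screw cap: 95 mm long, body 25 mm in diameter, cap 30 mm in diameter and 16 mm high (from 79 to 95 mm above the tip); the lowest 16 mm taper to the tip, 8 mm wide. Origin at the tip on the axis, z along the axis to the cap. 30 to 65 g. Stands in one of the tray's carriers and stays there
- blue_5: conical sample tube with a blue screw cap: 95 mm long, body 25 mm in diameter, cap 30 mm in diameter and 16 mm high (from 79 to 95 mm above the tip); the lowest 16 mm taper to the tip, 8 mm wide. Origin at the tip on the axis, z along the axis to the cap. 30 to 65 g. Stands in one of the tray's carriers and stays there
- camera_stand: inspection camera on a stand, fixed, 0.3 m high: white base plate 235 x 110 x 10 mm, from x = -195 to +40 mm, post, and the grey camera on top, which looks along the stand's -x and 30 degrees down. Origin on the bench near the foot of the post. A black ring printed on the plate at x = -160 mm lies straight below the focus point
- focus (a point): focus point of the inspection camera, in free air: on its line of sight 120 mm before the lens, 150 mm above the bench, straight above the black ring. Its z axis is how the tube (tip to cap) should point: square to the line of sight, 30 degrees from vertical, the cap leaning away from the camera to the stand's -x; its y axis is level
- white_lid: flat white rack lid, 83 x 122 x 16 mm, loose, on the bench at the left; a bystander, origin at the centre of its underside
- marker: black and blue marker pen, 135 mm long, 18 mm thick, loose; a bystander, origin at its underside
- dish: round pink dish, 60 mm wide, 28 mm high, loose; a bystander, origin at the centre of its underside
- amber_bottle: small amber bottle with a black cap, 33 mm wide, 85 mm high, loose; a bystander, origin at the centre of its underside
Things that resemble listed ones, but are neither listed nor needed, are in the scene too. Leave any green look-alike of the sample_red alone.

How it is judged:
By the outcome, as a careful person would: the job done as asked, in the order asked, and still so for the second after the job is handed in, while the arm keeps its last pose, push and grip.
It also fails if it takes over 64 s, if anything falls off the work surface, if the arm or the gripper's body presses on something with over 40 N, if the wrist force passes 120 N, or if a joint passes its speed limit or range.

## Working session

There is one attempt and no reset: what is moved stays moved. The work goes in short steps, Python scripts to look and compute and a shell command to move; the robot and the scene stay as the last step left them, time stands still between calls to the robot, and variables do not carry over. Pictures are saved under pics/ and viewed, at most 10 in all, crops included, and the job is handed in when it is done.

```bash
mkdir -p pics; ls
python3 - <<'E'
from station import get_obs, optics, ctrl
import cv2, numpy as np
for n in ("scene","top"):
    im=optics.get_image(n); cv2.imwrite(f"pics/{n}0.png",im[:,:,::-1])
    m=optics.camera_model(n); print(n,{k:np.round(v,4).tolist() for k,v in m.items()})
m=optics.camera_model("wrist");print({k:np.round(v,4).tolist() for k,v in m.items()})
o=get_obs();print(o)
E
```

```text
pics
scene {'fx': 386.3104, 'fy': 386.3104, 'cx': 289.493, 'cy': 208.3478, 'cam_to_world': [[-0.4801, 0.6437, -0.596, -0.0884], [-0.8772, -0.3437, 0.3354, 0.3811], [0.011, 0.6838, 0.7296, 0.8699], [0.0, 0.0, 0.0, 1.0]]}
top {'fx': 534.5512, 'fy': 534.5512, 'cx': 280.2725, 'cy': 201.4766, 'cam_to_world': [[-0.0069, 0.9975, -0.07, 0.445], [-1.0, -0.0073, -0.0047, 0.0017], [-0.0052, 0.0699, 0.9975, 1.6502], [0.0, 0.0, 0.0, 1.0]]}
{'fx': 334.5684, 'fy': 334.5684, 'cx': 280.6303, 'cy': 204.2365, 'cam_to_world': [[0.3574, 0.8932, 0.273, 0.2934], [-0.9339, 0.3429, 0.101, -0.5579], [-0.0034, -0.291, 0.9567, 0.373], [0.0, 0.0, 0.0, 1.0]]}
{'t': 0.1, 'q': array([-1.32400655e+00,  5.33009004e-02,  1.61416246e+00, -2.90504406e-05,
        1.47598802e+00, -1.18963994e-01]), 'dq': array([-0.00053505, -0.00124141, -0.00130402, -0.00010666,  0.00127823,
        0.00116898]), 'effort': array([ 5.61167981e-04, -3.94904423e+01, -3.71362424e+01, -8.43607040e-05,
        3.93456707e-03,  3.85111070e-05]), 'tool_pos': array([ 0.22340845, -0.58310332,  0.23017627]), 'tool_rot': array([-3.08738228e+00, -5.70994917e-01,  2.31672026e-04]), 'contact_force': array([-1.11453168,  0.2915986 , -0.04820312]), 'wrist_torque': array([-0.05755709,  0.02104981, -0.0019913 ]), 'grip_force': 0.0, 'opening': 0.08578749591026354}
```

View pics/scene0.png

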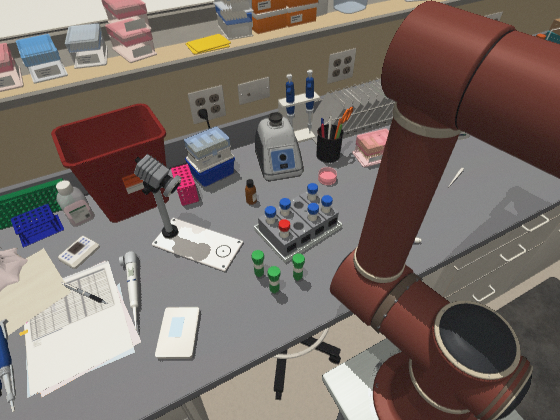

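View pics/top0.png

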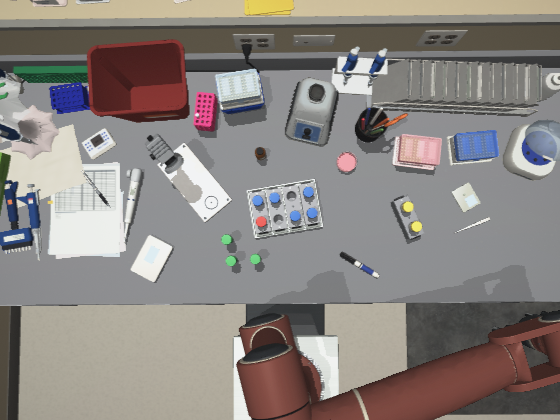

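Scene: the tray at top (250–322, 180–237) holds red at about (262,222) and five blues. It looks empty at (291,196) and (278,218). The spares are at (408,207) and (417,227), the ring at (211,202), and the green look-alikes at (227,240), (231,261) and (255,259), outside the tray. I'll measure these and take a confirming crop.

```bash
cat > h.py <<'E'
import numpy as np, cv2
from station import get_obs, optics, ctrl
from scipy.spatial.transform import Rotation as R
def ray(m,u,v):
    T=np.array(m["cam_to_world"]); d=T[:3,:3]@np.array([(u-m["cx"])/m["fx"],-(v-m["cy"])/m["fy"],-1.]); return T[:3,3],d
def plane(m,u,v,z):
    o,d=ray(m,u,v); return o+d*(z-o[2])/d[2]
def proj(m,P):
    T=np.array(m["cam_to_world"]); p=T[:3,:3].T@(np.asarray(P)-T[:3,3]); return np.array([m["cx"]+m["fx"]*p[0]/-p[2], m["cy"]-m["fy"]*p[1]/-p[2]])
HUE={"red":((0,5),(174,180)),"yellow":((22,35),),"blue":((100,125),),"green":((50,85),)}
def blobs(im,c,lo=15,hi=5000,s=110,v=60):
    h=cv2.cvtColor(im,cv2.COLOR_RGB2HSV); k=sum((cv2.inRange(h,(a,s,v),(b,255,255)) for a,b in HUE[c]))
    n,l,st,ce=cv2.connectedComponentsWithStats(k.astype(np.uint8)); return [(ce[i].round(1).tolist(),st[i].tolist()) for i in range(1,n) if lo<st[i][4]<hi],l
def frame():
    o=get_obs(); M=R.from_rotvec(o["tool_rot"]).as_matrix(); return o,M
E
python3 - <<'E'
from h import *
top=cv2.imread("pics/top0.png")[:,:,::-1].copy(); sc=cv2.imread("pics/scene0.png")[:,:,::-1].copy()
mt=optics.camera_model("top"); ms=optics.camera_model("scene")
for c in ("red","yellow","blue"):
    for (u,v),st in blobs(top,c)[0]:
        if 200<u<440 and 180<v<245: print(c,u,v,st,plane(mt,u,v,0.10).round(4))
for c in ("red","blue"):
    for (u,v),st in blobs(sc,c,8)[0]:
        if 250<u<340 and 180<v<240: print("scene",c,u,v,st,plane(ms,u,v,0.1).round(4))
a=cv2.resize(top[170:250,190:330],None,fx=5.5,fy=5.5,interpolation=cv2.INTER_CUBIC); cv2.imwrite("pics/crop1.png",a[:,:,::-1])
o,M=frame(); print(M.round(3))
E
```

```text
red 260.6 221.4 [256, 217, 10, 10, 83] [0.4963 0.0665 0.1   ]
yellow 407.3 206.4 [402, 202, 11, 10, 88] [ 0.5368 -0.3595  0.1   ]
yellow 416.0 226.1 [411, 221, 11, 11, 95] [ 0.4795 -0.3833  0.1   ]
blue 307.8 191.6 [303, 187, 11, 10, 83] [ 0.582  -0.0713  0.1   ]
blue 274.1 197.5 [270, 193, 10, 10, 79] [0.5655 0.0269 0.1   ]
blue 257.3 200.5 [253, 196, 10, 10, 81] [0.5571 0.0758 0.1   ]
blue 311.5 212.7 [307, 208, 10, 10, 82] [ 0.5205 -0.0814  0.1   ]
blue 294.6 215.6 [290, 211, 10, 10, 83] [ 0.5124 -0.0323  0.1   ]
scene red 283.8 224.9 [278, 219, 12, 13, 122] [0.4953 0.069  0.1   ]
scene blue 312.1 187.9 [307, 183, 11, 11, 100] [ 0.5806 -0.0689  0.1   ]
scene blue 326.3 200.1 [321, 195, 12, 11, 102] [ 0.5198 -0.0786  0.1   ]
scene blue 284.7 203.0 [280, 198, 11, 11, 101] [0.5645 0.0292 0.1   ]
scene blue 312.9 208.0 [308, 203, 11, 11, 107] [ 0.5115 -0.0299  0.1   ]
scene blue 270.0 211.1 [265, 206, 11, 12, 109] [0.5564 0.0787 0.1   ]
[[ 0.934  0.358 -0.   ]
 [ 0.358 -0.934  0.002]
 [ 0.    -0.002 -1.   ]]
```

View pics/crop1.png

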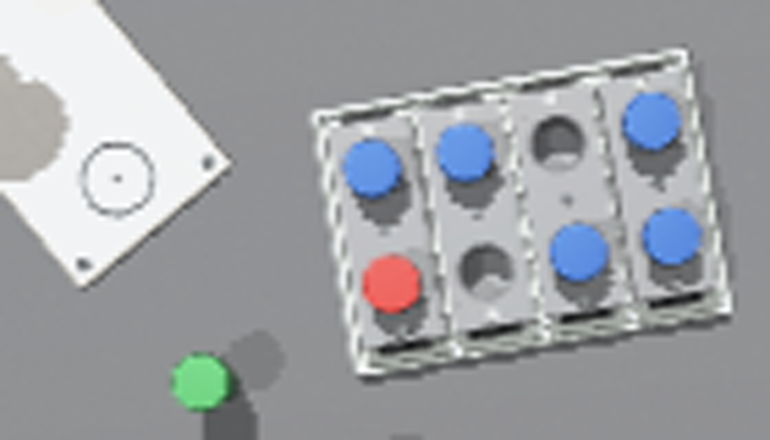

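The crop confirms it: red at crop (392,284), which is (261,221) in the picture, is the only red cap and stands in the tray, while the greens stand on the bench. The empty pockets are at crop (558,142) and (487,270). Next I turn the tool square to the tray and go above the spares.

```bash
python3 -m pendant '[[[0,0,0],[0,0,-0.114],0.55],[[0,0,0],[0,0,-0.114],0.55],[[0,0,0],[0,0,-0.114],0.55],[[0,0,0],[0,0,-0.114],0.55],[[0,0,0],[0,0,-0.114],0.55],[[0,0,0],[0,0,-0.114],0.55],[[0,0,0],[0,0,-0.114],0.55],[[0,0,0],[0,0,-0.114],0.55],[[0,0,0],[0,0,-0.114],0.55],[[0,0,0],[0,0,-0.114],0.55],[[0,0,0],[0,0,-0.114],0.55],[[0,0,0],[0,0,-0.114],0.55]]' 40
python3 -m pendant '[[[13,26,0],[0,0,0],0.55],[[13,26,0],[0,0,0],0.55],[[13,26,0],[0,0,0],0.55],[[13,26,0],[0,0,0],0.55],[[13,26,0],[0,0,0],0.55],[[13,26,0],[0,0,0],0.55],[[13,26,0],[0,0,0],0.55],[[13,26,0],[0,0,0],0.55],[[13,26,0],[0,0,0],0.55],[[13,26,0],[0,0,0],0.55],[[13,26,0],[0,0,0],0.55],[[0,0,0],[0,0,0],0.55]]'
python3 - <<'E'
from h import *
import json
m=optics.camera_model("wrist"); im=optics.get_image("wrist"); cv2.imwrite("pics/w1.png",im[:,:,::-1])
o,M=frame(); print(o["t"],o["q"].round(3),o["tool_pos"].round(4),M.round(4).tolist(),o["opening"])
for c in ("yellow",):
    for p,st in blobs(im,c,100,20000)[0]: print(c,p,st,plane(m,*p,0.1).round(4))
E
```

```text
t: 1.1
tool_pos: [0.2234, -0.5833, 0.2305]
tool_rot: [-2.026, -2.4, -0.001]
contact_force: [0.1, -0.5, 0.5]
opening: 0.0472
grip_force: 0.0
t: 2.1
tool_pos: [0.4856, -0.3928, 0.2306]
tool_rot: [-2.027, -2.399, -0.003]
contact_force: [-1.1, -0.9, -0.3]
opening: 0.0473
grip_force: 0.0
2.15 [-0.803  0.052  1.615  0.     1.476 -0.97 ] [ 0.484  -0.3943  0.2306] [[-0.166, 0.9861, -0.0007], [0.9861, 0.166, 0.001], [0.0011, -0.0005, -1.0]] 0.04679875689427121
yellow [347.4, 164.1] [328, 145, 39, 39, 1125] [ 0.5362 -0.3589  0.1   ]
yellow [275.4, 179.7] [257, 162, 37, 37, 1057] [ 0.4798 -0.3817  0.1   ]
```

View pics/w1.png

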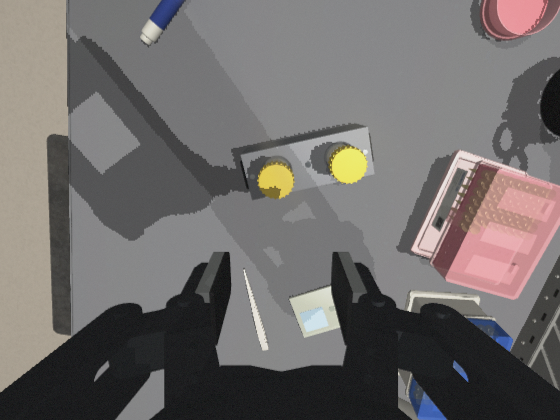

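The wrist view shows the spares at (275,180) and (347,164), with the fingers at the bottom. I take the nearer spare first: line up, descend part way, and check.

```bash
python3 -m pendant '[[[3,0,15],[0,0,0],0.55],[[3,0,15],[0,0,0],0.55],[[3,0,15],[0,0,0],0.55],[[3,-1,15],[0,0,0],0.55],[[0,0,15],[0,0,0],0.55],[[0,0,15],[0,0,0],0.55],[[0,0,0],[0,0,0],0.55],[[0,0,0],[0,0,0],0.55]]'
python3 - <<'E'
from h import *
m=optics.camera_model("wrist"); im=optics.get_image("wrist"); cv2.imwrite("pics/w2.png",im[:,:,::-1])
o,M=frame(); print(o["t"],o["tool_pos"].round(4),o["contact_force"].round(2))
for p,st in blobs(im,"yellow",100,20000)[0]:
    P=plane(m,*p,0.1); print(p,st,P.round(4),(M.T@(P-o["tool_pos"])*1000).round(1))
E
```

```text
t: 2.82
tool_pos: [0.4783, -0.3844, 0.14]
tool_rot: [-2.032, -2.392, -0.0]
contact_force: [-0.0, 1.1, 1.4]
opening: 0.0468
grip_force: 0.0
2.8667 [ 0.4791 -0.3849  0.1415] [-0.35 -0.62  0.61]
[385.8, 206.0] [357, 178, 59, 56, 2425] [ 0.5352 -0.3581  0.1   ] [17.4 59.7 41.4]
[283.3, 227.6] [257, 200, 53, 55, 2188] [ 0.4796 -0.3806  0.1   ] [ 4.2  1.2 41.5]
```

```bash
python3 -m pendant '[[[1,0.5,14],[0,0,0],0.55],[[1,0.5,14],[0,0,0],0.55],[[0.5,0,14],[0,0,0],0.55],[[0,0,12],[0,0,0],0.55],[[0,0,8],[0,0,0],0.55],[[0,0,5],[0,0,0],0.55],[[0,0,0],[0,0,0],0.55],[[0,0,0],[0,0,0],0.55],[[0,0,0],[0,0,0],0.1],[[0,0,0],[0,0,0],0.1],[[0,0,0],[0,0,0],0.1],[[0,0,0],[0,0,0],0.1]]' 40
python3 -m pendant '[[[0,0,0],[0,0,0],0.1],[[0,0,0],[0,0,0],0.1],[[0,0,0],[0,0,0],0.1]]'
python3 - <<'E'
from h import *
o,M=frame(); print(o["t"],o["tool_pos"].round(4),o["opening"],o["grip_force"])
E
```

```text
t: 3.87
tool_pos: [0.4808, -0.3824, 0.0754]
tool_rot: [2.032, 2.393, -0.0]
contact_force: [0.4, -0.9, 2.5]
opening: 0.0286
grip_force: 39.6
t: 4.12
tool_pos: [0.4808, -0.3824, 0.0754]
tool_rot: [2.032, 2.393, -0.0]
contact_force: [-0.1, -1.1, 5.7]
opening: 0.0284
grip_force: 39.8
4.1167 [ 0.4808 -0.3824  0.0754] 0.028366259924038413 39.80818748474121
```

```bash
python3 -m pendant '[[[0,0,-5],[0,0,0],0.1],[[0,0,-15],[0,0,0],0.1],[[0,0,-25],[0,0,0],0.1],[[0,0,-30],[0,0,0],0.1],[[0,0,-30],[0,0,0],0.1],[[0,0,-15],[0,0,0],0.1],[[0,0,0],[0,0,0],0.1]]' 60
python3 -m pendant '[[[15,3.5,0],[0,0,0],0.1],[[28,7,0],[0,0,0],0.1],[[38,9,0],[0,0,0],0.1],[[38,9,0],[0,0,0],0.1],[[38,9,0],[0,0,0],0.1],[[38,9,0],[0,0,0],0.1],[[38,9,0],[0,0,0],0.1],[[38,9,0],[0,0,0],0.1],[[38,9,0],[0,0,0],0.1],[[38,9,0],[0,0,0],0.1],[[28,7,0],[0,0,0],0.1],[[12,2,0],[0,0,0],0.1]]'
python3 -m pendant '[[[0,0,0],[0,0,0],0.1],[[0,0,0],[0,0,0],0.1],[[0,0,0],[0,0,0],0.1]]'
python3 - <<'E'
from h import *
m=optics.camera_model("wrist"); im=optics.get_image("wrist"); cv2.imwrite("pics/w3.png",im[:,:,::-1])
o,M=frame(); print(o["t"],o["q"].round(3),o["tool_pos"].round(4),M.round(4).tolist(),o["opening"],o["grip_force"])
for c in ("blue","red","yellow"):
    for p,st in blobs(im,c,200,20000)[0]: print(c,p,st,plane(m,*p,0.1).round(4))
E
```

```text
t: 4.7
tool_pos: [0.4818, -0.3833, 0.1992]
tool_rot: [2.028, 2.389, -0.001]
contact_force: [0.7, -0.4, 0.7]
opening: 0.0279
grip_force: 59.5
t: 5.7
tool_pos: [0.5055, 0.019, 0.1912]
tool_rot: [-2.025, -2.395, 0.003]
contact_force: [1.0, -0.4, -0.7]
opening: 0.0281
grip_force: 59.5
t: 5.95
tool_pos: [0.507, 0.0141, 0.1931]
tool_rot: [-2.033, -2.393, 0.002]
contact_force: [0.2, -0.4, 0.3]
opening: 0.0278
grip_force: 59.5
6.0 [-0.119 -0.207  1.921 -0.     1.428 -0.281] [0.5073 0.0137 0.1935] [[-0.1606, 0.987, -0.0013], [0.987, 0.1606, -0.0003], [-0.0001, -0.0013, -1.0]] 0.027922304481565824 59.52268660068512
blue [370.6, 131.3] [348, 109, 46, 46, 1551] [0.5598 0.0777 0.1   ]
blue [363.6, 200.1] [341, 178, 46, 45, 1511] [0.5665 0.0286 0.1   ]
blue [530.7, 327.5] [489, 277, 71, 103, 2728] [ 0.7284 -0.0561  0.1   ]
blue [278.6, 329.1] [261, 321, 37, 16, 342] [ 0.5227 -0.0916  0.1   ]
red [279.2, 130.7] [257, 108, 46, 47, 1582] [0.4974 0.0679 0.1   ]
yellow [280.6, 285.3] [246, 245, 70, 80, 4609] [ 0.5178 -0.0509  0.1   ]
```

View pics/w3.png

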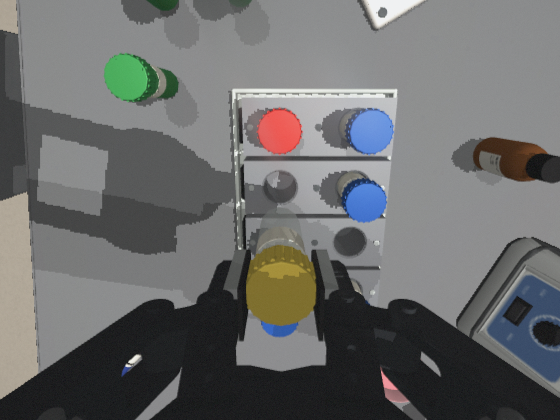

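The wrist view shows the held yellow cap at (281,288), red at (279,131), and the open pockets at (281,186) and (351,240). I'll compute the pocket position relative to the held tube.

Run:
```python
from h import *
im=cv2.imread("pics/w3.png")[:,:,::-1].copy(); m=optics.camera_model("wrist"); o,M=frame(); print(o["tool_pos"].round(4))
g=cv2.cvtColor(im,cv2.COLOR_RGB2GRAY)
for (x0,y0,x1,y1) in ((258,162,304,208),(328,220,374,258)):
    for th in (85,100,115):
        k=(g[y0:y1,x0:x1]<th).astype(np.uint8); cs,_=cv2.findContours(k,cv2.RETR_EXTERNAL,cv2.CHAIN_APPROX_NONE); c=max(cs,key=len); (u,v),r=cv2.minEnclosingCircle(c); x,y,w,h=cv2.boundingRect(c)
        print(th,(round(u+x0,1),round(v+y0,1)),round(r,1),(x+x0,y+y0,w,h),plane(m,u+x0,v+y0,.058).round(4))
# held cap: top face circle
P=plane(m,280.6,290,o["tool_pos"][2]+.0246); print("held cap centre tool", (M.T@(P-o["tool_pos"])*1000).round(1))
tc={"red":(.4963,.0665),"b":(.5124,-.0323)}
# lattice fit from top view
A=np.array([[-31,0],[31,0],[31,1],[-31,2],[-31,3],[31,3]],float);A[:,1]*=-50
W=np.array([[.4963,.0665],[.5571,.0758],[.5655,.0269],[.5124,-.0323],[.5205,-.0814],[.582,-.0713]])*1000
W2=np.array([[.4953,.069],[.5564,.0787],[.5645,.0292],[.5115,-.0299],[.5198,-.0786],[.5806,-.0689]])*1000
for w in (W,W2):
    a=A-A.mean(0); b=w-w.mean(0); z=(b[:,0]+1j*b[:,1])@np.conj(a[:,0]+1j*a[:,1]); s=abs(z)/(a**2).sum(); th=np.angle(z); Rr=np.array([[np.cos(th),-np.sin(th)],[np.sin(th),np.cos(th)]])
    f=lambda p:(Rr@(np.array(p)-A.mean(0))+w.mean(0)).round(1)
    print("scale",s,np.degrees(th),"near",f((-31,-50)),"far",f((31,-100)),"red",f((-31,0)))
```

```text
[0.5073 0.0137 0.1935]
85 (278.5, 186.6) 16.8 (262, 180, 34, 24) [0.5049 0.0179 0.058 ]
100 (276.0, 193.0) 22.8 (258, 178, 39, 30) [0.5037 0.012  0.058 ]
115 (275.9, 192.1) 23.2 (258, 171, 40, 37) [0.5034 0.0127 0.058 ]
85 (349.4, 241.2) 15.9 (334, 228, 32, 28) [ 0.5758 -0.0216  0.058 ]
100 (349.8, 242.0) 16.3 (334, 227, 33, 30) [ 0.5763 -0.0224  0.058 ]
115 (349.6, 241.5) 16.6 (333, 227, 34, 31) [ 0.576  -0.0219  0.058 ]
held cap centre tool [  1.4   0.3 -24.6]
scale 0.9972564182235083 9.368624558893593 near [504.3  17. ] far [573.6 -22.3] red [496.2  66.3]
scale 0.9969878779364024 9.310790628339905 near [503.4  19.6] far [572.7 -19.7] red [495.3  68.9]
```

```bash
python3 -m pendant '[[[2,-0.8,6],[0,0,0],0.1],[[2,-0.8,12],[0,0,0],0.1],[[0,0,18],[0,0,0],0.1],[[0,0,14],[0,0,0],0.1],[[0,0,6],[0,0,0],0.1],[[0,0,0],[0,0,0],0.1],[[0,0,0],[0,0,0],0.1],[[0,0,0],[0,0,0],0.1]]'
python3 - <<'E'
from h import *
o,M=frame(); print((o["tool_pos"]*1000).round(1),M.round(4).tolist(),o["contact_force"].round(2))
E
```

```text
t: 6.67
tool_pos: [0.506, 0.0184, 0.1391]
tool_rot: [2.033, 2.394, 0.001]
contact_force: [0.8, -0.6, 0.6]
opening: 0.0281
grip_force: 59.5
[506.   18.4 139.1] [[-0.1619, 0.9868, 0.0014], [0.9868, 0.1619, -0.0002], [-0.0004, 0.0013, -1.0]] [ 0.76 -0.58  0.63]
```

```bash
python3 -m pendant '[[[-1,-1,5],[0,0,0],0.1],[[0,0,8],[0,0,0],0.1],[[0,0,8],[0,0,0],0.1],[[0,0,8],[0,0,0],0.1],[[0,0,6],[0,0,0],0.1],[[0,0,0],[0,0,0],0.1],[[0,0,0],[0,0,0],0.1]]'
python3 - <<'E'
from h import *
o,M=frame(); print((o["tool_pos"]*1000).round(1),o["contact_force"].round(2),o["wrist_torque"].round(2),o["opening"])
E
```

```text
t: 7.25
tool_pos: [0.5043, 0.0177, 0.1026]
tool_rot: [-2.032, -2.394, 0.001]
contact_force: [0.8, 0.0, -1.0]
opening: 0.0279
grip_force: 59.5
[504.3  17.7 102.6] [ 0.77  0.03 -1.01] [ 0.19 -0.14  0.05] 0.02787400463236967
```

Tube body is inside the pocket with no contact force. Lower on.

```bash
python3 -m pendant '[[[0,0.5,6],[0,0,0],0.1],[[0,0,6],[0,0,0],0.1],[[0,0,5],[0,0,0],0.1],[[0,0,2],[0,0,0],0.1],[[0,0,0],[0,0,0],0.1],[[0,0,0],[0,0,0],0.1]]'
python3 -m pendant '[[[0,0,1],[0,0,0],0.1],[[0,0,1],[0,0,0],0.1],[[0,0,0],[0,0,0],0.1]]'
python3 -m pendant '[[[0,0,1],[0,0,0],0.1],[[0,0,1],[0,0,0],0.1],[[0,0,0],[0,0,0],0.1]]'
python3 - <<'E'
from h import *
o,M=frame(); print((o["tool_pos"]*1000).round(1),o["contact_force"].round(2),o["wrist_torque"].round(2),o["opening"])
E
```

```text
t: 7.75
tool_pos: [0.5049, 0.0175, 0.084]
tool_rot: [-2.033, -2.394, 0.001]
contact_force: [0.5, 0.1, -0.3]
opening: 0.0281
grip_force: 59.6
t: 8.0
tool_pos: [0.5052, 0.0175, 0.0823]
tool_rot: [2.033, 2.395, 0.0]
contact_force: [0.1, 0.6, -0.3]
opening: 0.028
grip_force: 59.6
t: 8.25
tool_pos: [0.5057, 0.0173, 0.0814]
tool_rot: [2.033, 2.394, 0.0]
contact_force: [-0.7, 0.3, 5.2]
opening: 0.0276
grip_force: 60.2
[505.7  17.3  81.4] [-0.66  0.32  5.15] [ 0.04  0.37 -0.02] 0.027551001575538723
```

```bash
python3 -m pendant '[[[0,0,1],[0,0,0],0.1],[[0,0,0],[0,0,0],0.1],[[0,0,0],[0,0,0],0.1]]'
python3 -m pendant '[[[0,0,0],[0,0,0],0.4],[[0,0,0],[0,0,0],0.55],[[0,0,0],[0,0,0],0.55],[[0,0,-8],[0,0,0],0.55],[[0,0,-15],[0,0,0],0.55],[[0,0,-30],[0,0,0],0.55],[[0,0,-35],[0,0,0],0.55],[[0,0,-35],[0,0,0],0.55],[[0,0,-10],[0,0,0],0.55],[[0,0,0],[0,0,0],0.55],[[0,0,0],[0,0,0],0.55]]' 40
python3 - <<'E'
from h import *
m=optics.camera_model("wrist"); im=optics.get_image("wrist"); cv2.imwrite("pics/w4.png",im[:,:,::-1])
o,M=frame(); print(o["t"],(o["tool_pos"]*1000).round(1))
for c in ("blue","red","yellow"):
    for p,st in blobs(im,c,200,20000)[0]: print(c,p,st,plane(m,*p,0.105).round(4))
E
```

```text
t: 8.5
tool_pos: [0.506, 0.0173, 0.0814]
tool_rot: [2.032, 2.394, 0.0]
contact_force: [-3.2, 0.6, 8.3]
opening: 0.0278
grip_force: 60.6
t: 9.42
tool_pos: [0.5052, 0.0175, 0.2125]
tool_rot: [2.033, 2.394, 0.001]
contact_force: [-0.2, -0.2, -0.7]
opening: 0.0473
grip_force: 0.0
9.4667 [504.3  17.6 210.8]
blue [364.5, 134.4] [343, 114, 43, 42, 1320] [0.5582 0.0777 0.105 ]
blue [358.6, 197.8] [338, 178, 42, 41, 1288] [0.565  0.0298 0.105 ]
blue [280.4, 254.8] [262, 235, 38, 40, 1167] [ 0.5129 -0.0279  0.105 ]
blue [524.6, 317.9] [478, 270, 82, 97, 2926] [ 0.7328 -0.053   0.105 ]
blue [280.4, 306.2] [263, 287, 36, 39, 1105] [ 0.5207 -0.0758  0.105 ]
red [280.7, 133.6] [260, 112, 42, 44, 1342] [0.4973 0.0683 0.105 ]
yellow [280.2, 199.3] [261, 179, 39, 41, 1237] [0.5051 0.0187 0.105 ]
```

```bash
python3 -m pendant '[[[-15,-1.5,0],[0,0,0],0.55],[[-30,-2,0],[0,0,0],0.55],[[-38,-3,0],[0,0,0],0.55],[[-38,-3,0],[0,0,0],0.55],[[-38,-3,0],[0,0,0],0.55],[[-38,-3,0],[0,0,0],0.55],[[-38,-3,0],[0,0,0],0.55],[[-38,-3,0],[0,0,0],0.55],[[-38,-3,0],[0,0,0],0.55],[[-38,-3,0],[0,0,0],0.55],[[-20,-1.5,0],[0,0,0],0.55],[[-7,0,0],[0,0,0],0.55]]'
python3 -m pendant '[[[0,0,20],[0,0,0],0.55],[[0,0,25],[0,0,0],0.55],[[0,0,20],[0,0,0],0.55],[[0,0,5],[0,0,0],0.55],[[0,0,0],[0,0,0],0.55],[[0,0,0],[0,0,0],0.55],[[0,0,0],[0,0,0],0.55]]'
python3 - <<'E'
from h import *
m=optics.camera_model("wrist"); im=optics.get_image("wrist"); cv2.imwrite("pics/w5.png",im[:,:,::-1])
o,M=frame(); print(o["t"],(o["tool_pos"]*1000).round(1),M.round(3).tolist())
for p,st in blobs(im,"yellow",100,20000)[0]:
    P=plane(m,*p,0.1); print(p,st,P.round(4),(M.T@(P-o["tool_pos"])*1000).round(1))
print("to target",(M.T@(np.array([.5362,-.3590,.0754])-o["tool_pos"])*1000).round(1))
E
```

```text
t: 10.47
tool_pos: [0.5358, -0.3606, 0.2084]
tool_rot: [-2.034, -2.387, 0.001]
contact_force: [-0.4, 0.6, 0.5]
opening: 0.0471
grip_force: 0.0
t: 11.05
tool_pos: [0.5382, -0.3583, 0.1438]
tool_rot: [2.031, 2.394, 0.0]
contact_force: [-0.1, -0.9, 0.8]
opening: 0.0474
grip_force: 0.0
11.1 [ 538.4 -358.5  144.2] [[-0.163, 0.987, 0.002], [0.987, 0.163, -0.002], [-0.002, 0.002, -1.0]]
[278.4, 228.7] [253, 202, 52, 54, 2098] [ 0.5371 -0.3572  0.1   ] [ 1.6 -1.1 44.2]
to target [ 0.1 -2.4 68.8]
```

```bash
python3 -m pendant '[[[0,-1,14],[0,0,0],0.55],[[0,-0.5,14],[0,0,0],0.55],[[0,0,14],[0,0,0],0.55],[[0,0,13],[0,0,0],0.55],[[0,0,9],[0,0,0],0.55],[[0,0,5],[0,0,0],0.55],[[0,0,0],[0,0,0],0.55],[[0,0,0],[0,0,0],0.55],[[0,0,0],[0,0,0],0.1],[[0,0,0],[0,0,0],0.1],[[0,0,0],[0,0,0],0.1],[[0,0,0],[0,0,0],0.1]]' 40
python3 -m pendant '[[[0,0,0],[0,0,0],0.1],[[0,0,0],[0,0,0],0.1]]' 60
python3 -m pendant '[[[0,0,-5],[0,0,0],0.1],[[0,0,-15],[0,0,0],0.1],[[0,0,-25],[0,0,0],0.1],[[0,0,-30],[0,0,0],0.1],[[0,0,-30],[0,0,0],0.1],[[0,0,-15],[0,0,0],0.1],[[0,0,0],[0,0,0],0.1],[[0,0,0],[0,0,0],0.1]]'
python3 - <<'E'
from h import *
o,M=frame(); print((o["tool_pos"]*1000).round(1)); print("to far pocket",(M.T@(np.array([.5745,-.0228,.19])-o["tool_pos"])*1000).round(1))
E
```

```text
t: 12.1
tool_pos: [0.5367, -0.359, 0.0745]
tool_rot: [2.032, 2.393, 0.0]
contact_force: [-0.2, -0.9, 2.3]
opening: 0.0286
grip_force: 39.5
t: 12.27
tool_pos: [0.5367, -0.359, 0.0746]
tool_rot: [2.032, 2.393, -0.0]
contact_force: [-0.1, -0.7, 5.2]
opening: 0.028
grip_force: 58.9
t: 12.93
tool_pos: [0.5362, -0.3586, 0.194]
tool_rot: [2.032, 2.394, -0.0]
contact_force: [-0.2, -0.6, -1.4]
opening: 0.0277
grip_force: 59.8
[ 536.2 -358.6  194. ]
to far pocket [325.1  92.3   3.7]
```

```bash
python3 -m pendant '[[[12,4,0],[0,0,0],0.1],[[24,7,0],[0,0,0],0.1],[[33,9,0],[0,0,0],0.1],[[33,9,0],[0,0,0],0.1],[[33,9,0],[0,0,0],0.1],[[33,9,0],[0,0,0],0.1],[[33,9,0],[0,0,0],0.1],[[33,9,0],[0,0,0],0.1],[[33,9,0],[0,0,0],0.1],[[30,9,0],[0,0,0],0.1],[[20,6,0],[0,0,0],0.1],[[8,3,0],[0,0,0],0.1]]'
python3 -m pendant '[[[0,0,0],[0,0,0],0.1],[[0,0,0],[0,0,0],0.1],[[0,0,0],[0,0,0],0.1],[[0,0,0],[0,0,0],0.1]]'
python3 - <<'E'
from h import *
m=optics.camera_model("wrist"); im=optics.get_image("wrist"); cv2.imwrite("pics/w6.png",im[:,:,::-1])
o,M=frame(); print(o["t"],(o["tool_pos"]*1000).round(1),M.round(3).tolist())
for c in ("blue","red","yellow"):
    for p,st in blobs(im,c,200,20000)[0]: print(c,p,st,plane(m,*p,0.105).round(4))
print("to far pocket",(M.T@(np.array([.5745,-.0228,.135])-o["tool_pos"])*1000).round(1))
E
```

```text
t: 13.93
tool_pos: [0.5722, -0.019, 0.1901]
tool_rot: [-2.026, -2.394, 0.003]
contact_force: [-0.4, 0.3, -1.0]
opening: 0.0283
grip_force: 59.8
t: 14.27
tool_pos: [0.5738, -0.024, 0.1928]
tool_rot: [-2.035, -2.393, 0.001]
contact_force: [-0.3, 0.1, -0.8]
opening: 0.0279
grip_force: 59.8
14.3167 [574.  -24.  193.1] [[-0.16, 0.987, -0.0], [0.987, 0.16, -0.0], [-0.0, -0.0, -1.0]]
blue [282.2, 53.5] [258, 27, 49, 54, 1871] [0.5585 0.0778 0.105 ]
blue [282.3, 133.3] [261, 110, 44, 47, 1550] [0.5666 0.0288 0.105 ]
blue [197.7, 202.1] [175, 180, 46, 45, 1513] [ 0.5144 -0.0289  0.105 ]
blue [491.7, 280.4] [437, 229, 108, 105, 3959] [ 0.7445 -0.0554  0.105 ]
blue [201.4, 262.6] [182, 242, 42, 43, 1297] [ 0.5215 -0.0763  0.105 ]
blue [57.9, 341.1] [46, 326, 28, 28, 358] [ 0.4115 -0.1665  0.105 ]
red [186.2, 54.3] [161, 27, 52, 55, 2113] [0.4985 0.0676 0.105 ]
yellow [192.0, 135.0] [168, 112, 49, 48, 1741] [0.5064 0.0179 0.105 ]
yellow [280.7, 287.4] [246, 247, 71, 81, 4680] [ 0.5845 -0.0877  0.105 ]
to far pocket [ 1.1  0.8 58.1]
```

View pics/w6.png

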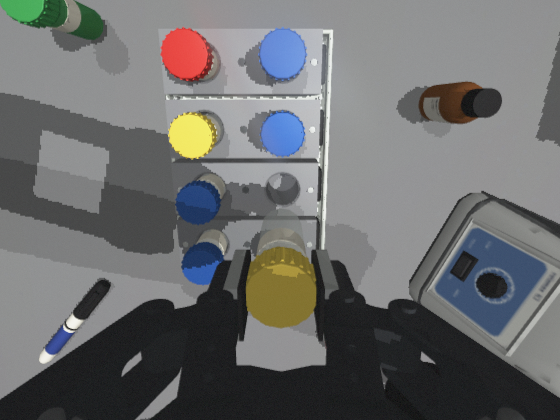

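The first spare sits in its pocket at (192,135), level with its neighbours. The second pocket, at (283,188), is in line with the held tube, so I lower it.

```bash
python3 -m pendant '[[[1,0.4,8],[0,0,0],0.1],[[0.8,0.4,15],[0,0,0],0.1],[[0,0,18],[0,0,0],0.1],[[0,0,12],[0,0,0],0.1],[[0,0,4],[0,0,0],0.1],[[0,0,0],[0,0,0],0.1],[[0,0,0],[0,0,0],0.1],[[0,0,0],[0,0,0],0.1]]'
python3 - <<'E'
from h import *
o,M=frame(); print((o["tool_pos"]*1000).round(1),o["contact_force"].round(2)); print((M.T@(np.array([.5748,-.0222,.102])-o["tool_pos"])*1000).round(1))
E
```

```text
t: 14.98
tool_pos: [0.5753, -0.0211, 0.1375]
tool_rot: [2.032, 2.394, 0.002]
contact_force: [0.1, 0.4, -0.0]
opening: 0.0283
grip_force: 59.8
[575.3 -21.1 137.5] [ 0.07  0.42 -0.01]
[-1.  -0.8 35.5]
```

```bash
python3 -m pendant '[[[-0.8,-0.5,5],[0,0,0],0.1],[[0,0,8],[0,0,0],0.1],[[0,0,8],[0,0,0],0.1],[[0,0,8],[0,0,0],0.1],[[0,0,5],[0,0,0],0.1],[[0,0,0],[0,0,0],0.1],[[0,0,0],[0,0,0],0.1]]'
python3 - <<'E'
from h import *
o,M=frame(); print((o["tool_pos"]*1000).round(1),o["contact_force"].round(2),o["wrist_torque"].round(2))
E
```

```text
t: 15.57
tool_pos: [0.5738, -0.0217, 0.1015]
tool_rot: [-2.032, -2.394, 0.001]
contact_force: [-1.4, 0.8, -0.3]
opening: 0.0281
grip_force: 59.8
[573.8 -21.7 101.5] [-1.36  0.78 -0.29] [0.03 0.02 0.01]
```

```bash
python3 -m pendant '[[[0,0.5,6],[0,0,0],0.1],[[0,0,6],[0,0,0],0.1],[[0,0,5],[0,0,0],0.1],[[0,0,1],[0,0,0],0.1],[[0,0,0],[0,0,0],0.1],[[0,0,0],[0,0,0],0.1]]'
python3 -m pendant '[[[0,0,1],[0,0,0],0.1],[[0,0,1],[0,0,0],0.1],[[0,0,0],[0,0,0],0.1]]'
python3 -m pendant '[[[0,0,1],[0,0,0],0.1],[[0,0,1],[0,0,0],0.1],[[0,0,0],[0,0,0],0.1],[[0,0,0],[0,0,0],0.1]]'
```

```text
t: 16.07
tool_pos: [0.5746, -0.0217, 0.0841]
tool_rot: [-2.033, -2.395, 0.0]
contact_force: [0.9, 1.4, -0.8]
opening: 0.028
grip_force: 59.9
t: 16.32
tool_pos: [0.5748, -0.0216, 0.0824]
tool_rot: [2.033, 2.395, 0.0]
contact_force: [-0.8, 0.5, -0.5]
opening: 0.0281
grip_force: 59.9
t: 16.65
tool_pos: [0.5749, -0.0217, 0.0806]
tool_rot: [2.033, 2.395, 0.0]
contact_force: [-1.4, 1.2, 0.9]
opening: 0.0278
grip_force: 60.2
```

```bash
python3 -m pendant '[[[0,0,0.7],[0,0,0],0.1],[[0,0,0.7],[0,0,0],0.1],[[0,0,0],[0,0,0],0.1],[[0,0,0],[0,0,0],0.1]]'
python3 -m pendant '[[[0,0,0],[0,0,0],0.4],[[0,0,0],[0,0,0],0.55],[[0,0,0],[0,0,0],0.55],[[0,0,-8],[0,0,0],0.55],[[0,0,-15],[0,0,0],0.55],[[0,0,-30],[0,0,0],0.55],[[0,0,-35],[0,0,0],0.55],[[0,0,-25],[0,0,0],0.55],[[0,0,-8],[0,0,0],0.55],[[0,0,0],[0,0,0],0.55],[[0,0,0],[0,0,0],0.55]]' 40
python3 - <<'E'
from h import *
o,M=frame(); print((o["tool_pos"]*1000).round(1)); print((M.T@(np.array([.4969,.0670,.15])-o["tool_pos"])*1000).round(1))
m=optics.camera_model("wrist"); im=optics.get_image("wrist"); cv2.imwrite("pics/w7.png",im[:,:,::-1])
for c in ("blue","red","yellow"):
    for p,st in blobs(im,c,200,20000)[0]: print(c,p,st,plane(m,*p,0.105).round(4))
# stand from top
top=cv2.imread("pics/top0.png"); mt=optics.camera_model("top")
g=cv2.cvtColor(top,cv2.COLOR_BGR2GRAY); k=(g[130:230,140:240]>215).astype(np.uint8)
c=max(cv2.findContours(k,cv2.RETR_EXTERNAL,cv2.CHAIN_APPROX_NONE)[0],key=cv2.contourArea)+np.array([140,130]); r=cv2.minAreaRect(c); b=cv2.boxPoints(r); print(b.round(1).tolist())
W=np.array([plane(mt,u,v,.01)[:2] for u,v in b]); print((W*1000).round(1).tolist(),[np.linalg.norm(W[i]-W[(i+1)%4]).round(4) for i in range(4)])
hull=cv2.convexHull(c)[:,0]; print(hull.tolist())
E
```

```text
t: 16.98
tool_pos: [0.5751, -0.0217, 0.0805]
tool_rot: [2.033, 2.395, 0.0]
contact_force: [-5.0, 1.4, 8.1]
opening: 0.028
grip_force: 60.7
t: 17.9
tool_pos: [0.5745, -0.0217, 0.1995]
tool_rot: [-2.033, -2.395, 0.0]
contact_force: [-0.2, -0.0, -0.8]
opening: 0.0469
grip_force: 0.0
[574.5 -21.7 199.5]
[100.1 -62.2  49.5]
blue [280.8, 58.6] [258, 33, 47, 52, 1746] [0.5586 0.0778 0.105 ]
blue [280.8, 135.6] [260, 113, 43, 46, 1458] [0.5666 0.0289 0.105 ]
blue [198.6, 202.4] [177, 181, 44, 43, 1436] [ 0.5145 -0.0289  0.105 ]
blue [484.8, 279.3] [432, 229, 104, 102, 3759] [ 0.7448 -0.0557  0.105 ]
blue [198.3, 255.4] [183, 241, 38, 36, 683] [ 0.5182 -0.0719  0.105 ]
blue [280.4, 262.1] [261, 242, 40, 41, 1281] [ 0.5821 -0.0672  0.105 ]
blue [60.3, 337.9] [48, 324, 28, 28, 318] [ 0.4103 -0.1668  0.105 ]
red [187.8, 59.1] [163, 33, 51, 52, 1979] [0.4985 0.0677 0.105 ]
yellow [193.2, 137.1] [170, 115, 48, 46, 1645] [0.5064 0.018  0.105 ]
yellow [281.0, 204.0] [261, 183, 41, 43, 1361] [ 0.5748 -0.0203  0.105 ]
[[156.89999389648438, 164.39999389648438], [183.60000610351562, 142.10000610351562], [231.1999969482422, 199.1999969482422], [204.39999389648438, 221.5]]
[[677.7, 390.5], [746.8, 308.0], [568.2, 160.5], [500.2, 242.8]] [np.float64(0.1076), np.float64(0.2316), np.float64(0.1067), np.float64(0.231)]
[[184, 143], [186, 145], [226, 193], [230, 198], [230, 200], [229, 201], [217, 211], [206, 220], [204, 221], [199, 215], [190, 204], [174, 151], [179, 146], [183, 143]]
```

```bash
python3 -m pendant '[[[5,-3,0],[0,0,0],0.55],[[12,-7,0],[0,0,0],0.55],[[18,-11,0],[0,0,0],0.55],[[20,-12,0],[0,0,0],0.55],[[20,-13,0],[0,0,0],0.55],[[15,-9,0],[0,0,0],0.55],[[8,-5,0],[0,0,0],0.55],[[2,-1.5,0],[0,0,0],0.55],[[0,0,0],[0,0,0],0.55],[[0,0,0],[0,0,0],0.55],[[0,0,0],[0,0,0],0.55]]'
python3 - <<'E'
from h import *
o,M=frame(); print((o["tool_pos"]*1000).round(1),M.round(3).tolist()); print((M.T@(np.array([.4975,.0670,.08])-o["tool_pos"])*1000).round(1))
m=optics.camera_model("wrist"); im=optics.get_image("wrist"); cv2.imwrite("pics/w8.png",im[:,:,::-1])
np.savez("w8.npz",**m)
for c in ("blue","red","yellow"):
    for p,st in blobs(im,c,200,20000)[0]: print(c,p,st,plane(m,*p,0.105).round(4))
print("ring predicted px",proj(m,[.560,.223,.01]))
E
```

```text
t: 18.87
tool_pos: [0.4982, 0.0665, 0.1998]
tool_rot: [2.034, 2.394, -0.0]
contact_force: [-0.1, -0.1, -0.5]
opening: 0.047
grip_force: 0.0
[498.2  66.5 199.8] [[-0.162, 0.987, -0.0], [0.987, 0.162, -0.0], [-0.0, -0.0, -1.0]]
[  0.7  -0.6 119.8]
blue [361.4, 201.6] [340, 181, 44, 43, 1423] [0.557  0.0792 0.105 ]
blue [361.6, 254.4] [340, 241, 38, 35, 657] [0.567  0.0375 0.105 ]
blue [279.4, 314.4] [261, 294, 37, 41, 1214] [ 0.5126 -0.0263  0.105 ]
blue [533.9, 347.6] [496, 319, 64, 72, 1411] [ 0.7321 -0.0236  0.105 ]
blue [279.7, 357.3] [262, 342, 36, 30, 823] [ 0.5198 -0.0686  0.105 ]
blue [338.6, 354.8] [332, 343, 14, 23, 249] [ 0.5693 -0.0578  0.105 ]
red [279.3, 201.6] [259, 181, 42, 42, 1353] [0.497  0.0694 0.105 ]
yellow [279.1, 262.7] [260, 242, 40, 42, 1293] [0.5049 0.0201 0.105 ]
ring predicted px [377.26889094  18.92549183]
```

View pics/w8.png

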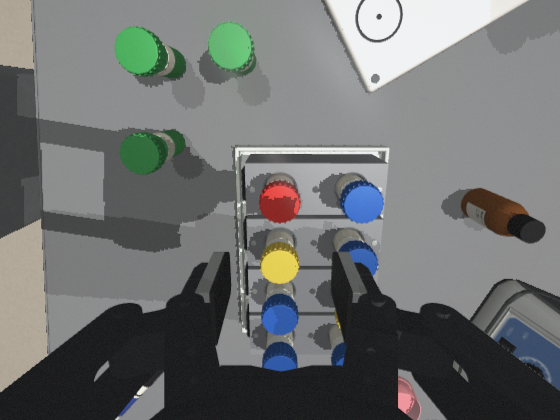

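The wrist view shows red at (279,202) beside the yellow at (279,263), and the ring at (378,17), close to the predicted position. I grasp the red one.

```bash
python3 -m pendant '[[[0.5,-0.5,12],[0,0,0],0.55],[[0,0,22],[0,0,0],0.55],[[0,0,25],[0,0,0],0.55],[[0,0,22],[0,0,0],0.55],[[0,0,18],[0,0,0],0.55],[[0,0,12],[0,0,0],0.55],[[0,0,7],[0,0,0],0.55],[[0,0,2],[0,0,0],0.55],[[0,0,0],[0,0,0],0.55],[[0,0,0],[0,0,0],0.55],[[0,0,0],[0,0,0],0.1],[[0,0,0],[0,0,0],0.1]]' 40
python3 -m pendant '[[[0,0,0],[0,0,0],0.1],[[0,0,0],[0,0,0],0.1],[[0,0,0],[0,0,0],0.1],[[0,0,0],[0,0,0],0.1]]' 60
python3 - <<'E'
from h import *
o,M=frame(); print((o["tool_pos"]*1000).round(1),M.round(4).tolist(),o["opening"],o["grip_force"])
m=dict(np.load("w8.npz")); print("ring wrist",plane(m,378.5,17,.01).round(4))
mt=optics.camera_model("top"); print("ring top",plane(mt,211,201.9,.01).round(4))
E
```

```text
t: 19.92
tool_pos: [0.4982, 0.0674, 0.0814]
tool_rot: [2.032, 2.394, 0.002]
contact_force: [-1.0, -0.1, 2.6]
opening: 0.0285
grip_force: 39.2
t: 20.25
tool_pos: [0.4983, 0.0674, 0.0815]
tool_rot: [2.032, 2.394, 0.002]
contact_force: [-0.6, -0.8, 6.6]
opening: 0.0282
grip_force: 59.0
[498.3  67.4  81.5] [[-0.1623, 0.9867, 0.0024], [0.9867, 0.1623, -0.0001], [-0.0005, 0.0024, -1.0]] 0.028189863634876532 58.956844210624695
ring wrist [0.5607 0.2247 0.01  ]
ring top [0.5603 0.2226 0.01  ]
```

```bash
python3 -m pendant '[[[0,0,-4],[0,0,0],0.1],[[0,0,-12],[0,0,0],0.1],[[0,0,-20],[0,0,0],0.1],[[0,0,-28],[0,0,0],0.1],[[0,0,-30],[0,0,0],0.1],[[0,0,-30],[0,0,0],0.1],[[0,0,-22],[0,0,0],0.1],[[0,0,-10],[0,0,0],0.1],[[0,0,-3],[0,0,0],0.1],[[0,0,0],[0,0,0],0.1]]'
python3 -m pendant '[[[5,2,0],[0,0,0],0.1],[[12,5,0],[0,0,0],0.1],[[18,8,0],[0,0,0],0.1],[[20,9,0],[0,0,0],0.1],[[20,9,0],[0,0,0],0.1],[[20,9,0],[0,0,0],0.1],[[17,8,0],[0,0,0],0.1],[[10,4,0],[0,0,0],0.1],[[4,2,0],[0,0,0],0.1],[[0,0,0],[0,0,0],0.1],[[0,0,0],[0,0,0],0.1]]'
python3 -m pendant '[[[0,0,0],[-0.0453,0.0264,0],0.1],[[0,0,0],[-0.0905,0.0528,0],0.1],[[0,0,0],[-0.0905,0.0528,0],0.1],[[0,0,0],[-0.0905,0.0528,0],0.1],[[0,0,0],[-0.0905,0.0528,0],0.1],[[0,0,0],[-0.0453,0.0264,0],0.1],[[0,0,0],[0,0,0],0.1],[[0,0,0],[0,0,0],0.1],[[0,0,0],[0,0,0],0.1]]'
cat > tgt.py <<'E'
from h import *
F=np.array([.5604,.2235,.150]); a=np.radians(39.55); tz=np.array([.5*np.cos(a),.5*np.sin(a),-.8660]); d=.0705
def rep(off=0.):
    o,M=frame(); T=F-d*tz-off*M[:,0]
    ax=np.cross(M[:,2],tz); print(o["t"],(o["tool_pos"]*1000).round(1),"shift tool mm",(M.T@(T-o["tool_pos"])*1000).round(1),"turn tool",(M.T@ax).round(4),"q",o["q"].round(2),o["opening"],o["contact_force"].round(1)); return o,M
E
python3 -c "
from tgt import *
rep()
m=optics.camera_model('wrist'); im=optics.get_image('wrist'); cv2.imwrite('pics/w9.png',im[:,:,::-1])"
```

```text
t: 21.08
tool_pos: [0.4972, 0.0674, 0.2392]
tool_rot: [2.033, 2.395, 0.001]
contact_force: [-0.2, -0.5, 0.1]
opening: 0.0279
grip_force: 59.8
t: 22.0
tool_pos: [0.5316, 0.2004, 0.238]
tool_rot: [-2.033, -2.394, 0.003]
contact_force: [0.4, 0.6, -0.4]
opening: 0.0275
grip_force: 59.8
t: 22.75
tool_pos: [0.5325, 0.2004, 0.2396]
tool_rot: [1.909, 2.248, 0.778]
contact_force: [0.1, -0.4, 0.4]
opening: 0.028
grip_force: 59.8
22.75 [532.5 200.4 239.6] shift tool mm [ -6.7 -11.6  25.2] turn tool [ 0.0003  0.0005 -0.    ] q [ 0.09 -0.4   2.06  0.33  1.06 -0.18] 0.027974628133523038 [ 0.1 -0.4  0.4]
```

View pics/w9.png

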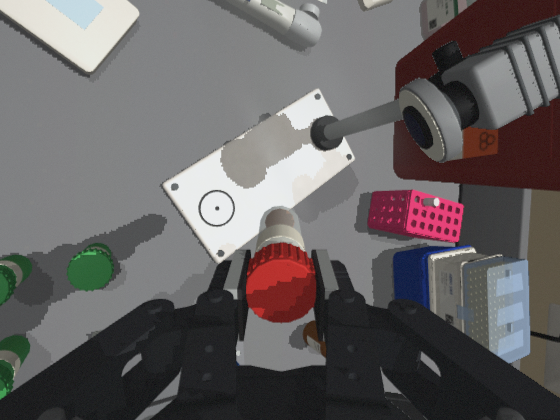

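The held red tube has its tip near (282,212). The ring dot is at (217,208) and the plate corner dots at (175,186), (221,253), (318,97) and (350,157). I refine the focus and the in-hand offset from these.

Run:
```python
from tgt import *
im=cv2.imread("pics/w9.png")[:,:,::-1].copy(); m=optics.camera_model("wrist"); o,M=frame()
g=cv2.cvtColor(im,cv2.COLOR_RGB2GRAY)
def dark(u,v,r=6):
    p=255-g[v-r:v+r+1,u-r:u+r+1].astype(float); p=np.clip(p-p.min()-60,0,None); y,x=np.mgrid[-r:r+1,-r:r+1]; return u+(p*x).sum()/p.sum(), v+(p*y).sum()/p.sum()
W=[]
for q in ((217,208),(175,186),(221,253),(318,97),(350,157)):
    c=dark(*q); P=plane(m,*c,.01); W.append(P); print(np.round(c,1),(P*1000).round(1))
W=np.array(W); e=(W[3]+W[4]-W[1]-W[2])[:2]; print("angle",np.degrees(np.arctan2(e[1],e[0])), "sides",np.linalg.norm(e)/2*1000,np.linalg.norm(W[1]-W[2])*1000)
bl=[b for b in blobs(im,"red",300,20000)[0] if b[0][1]>230 and 240<b[0][0]<330]; print(bl)
for off in (0,1,2,3):
    P0=o["tool_pos"]+off*.001*M[:,0]
    print(off,"tip",proj(m,P0+M[:,2]*d).round(1),"cap top",proj(m,P0-M[:,2]*.0245).round(1), "cap top far edge",proj(m,P0-M[:,2]*.0245-.015*M[:,0]).round(1),"body mid",proj(m,P0+M[:,2]*.04).round(1))
a=cv2.resize(im[190:340,220:345],None,fx=4,fy=4,interpolation=cv2.INTER_CUBIC); cv2.imwrite("pics/c9.png",a[:,:,::-1])
```

```text
[216.8 207.9] [561.  225.5  10. ]
[174.1 186.4] [512.7 244.2  10. ]
[220.9 253.4] [570.6 174.2  10. ]
[318.7  95.4] [681.3 382.8  10. ]
[351.6 156.8] [741.3 311.6  10. ]
angle 39.11768682072463 sides 218.6853864519711 90.87234892144751
[([280.6, 282.8], [246, 243, 70, 80, 4616])]
0 tip [280.  216.2] cap top [279.6 292.8] cap top far edge [279.6 324.6] body mid [279.9 233. ]
1 tip [280.  214.8] cap top [279.6 290.6] cap top far edge [279.6 322.5] body mid [279.9 231.4]
2 tip [280.  213.3] cap top [279.5 288.4] cap top far edge [279.6 320.4] body mid [279.9 229.8]
3 tip [280.  211.9] cap top [279.5 286.2] cap top far edge [279.6 318.4] body mid [279.9 228.2]
```

View pics/c9.png

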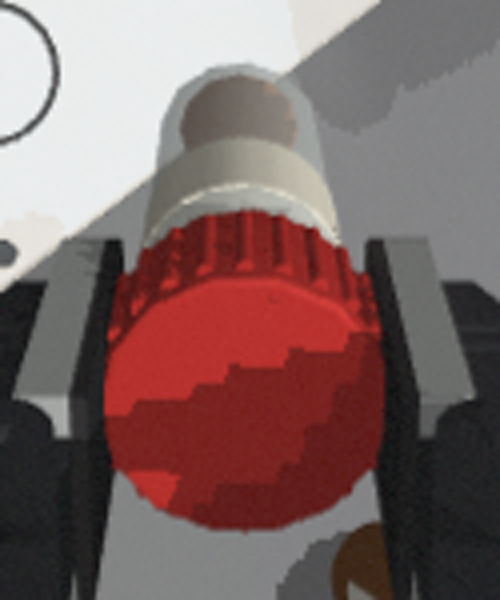

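```bash
sed -i 's/^F=.*radians(39.55)/F=np.array([.5607,.2238,.150]); a=np.radians(39.35)/' tgt.py
python3 - <<'E'
from tgt import *
o,M=rep(.0006); m=optics.camera_model("wrist")
P0=o["tool_pos"]+.0008*M[:,0]
for deg in (-3,-2,-1,0,1,2,3):   # lean about tool y, pivot at cap centre
    r=R.from_rotvec(M[:,1]*np.radians(deg)); piv=P0-M[:,2]*.017; e=lambda s:piv+r.apply(M[:,2]*s+M[:,0]*.0125)-0
    print(deg,proj(m,e(.017+d-.016)).round(1),"tip shift mm",(M.T@(r.apply(M[:,2]*.0875)-M[:,2]*.0875)*1000).round(1))
E
```

```text
22.8 [532.7 200.7 239.8] shift tool mm [ -7.3 -11.7  25.4] turn tool [-0.0004 -0.0014  0.    ] q [ 0.09 -0.4   2.06  0.33  1.06 -0.18] 0.02791075824142227 [ 0.6 -0.9  0. ]
-3 [279.9 209.7] tip shift mm [-4.6 -0.  -0.1]
-2 [279.9 207.8] tip shift mm [-3.1  0.  -0.1]
-1 [279.9 206. ] tip shift mm [-1.5  0.  -0. ]
0 [279.9 204.2] tip shift mm [0. 0. 0.]
1 [279.9 202.3] tip shift mm [ 1.5  0.  -0. ]
2 [279.9 200.5] tip shift mm [ 3.1  0.  -0.1]
3 [279.9 198.7] tip shift mm [ 4.6  0.  -0.1]
```

```bash
python3 -m pendant '[[[-1,-1.5,3.5],[0,0,0],0.1],[[-2,-3,6],[0,0,0],0.1],[[-2,-3.5,8],[0,0,0],0.1],[[-1,-2.5,5],[0,0,0],0.1],[[-0.7,-1,3],[0,0,0],0.1],[[0,0,0],[0,0,0],0.1],[[0,0,0],[0,0,0],0.1],[[0,0,0],[0,0,0],0.1],[[0,0,0],[0,0,0],0.1]]'
python3 -c "
from tgt import *
rep()"
```

```text
t: 23.55
tool_pos: [0.5333, 0.2016, 0.2108]
tool_rot: [1.908, 2.248, 0.78]
contact_force: [0.8, -0.2, 0.3]
opening: 0.0282
grip_force: 59.8
23.55 [533.3 201.6 210.8] shift tool mm [-0.2  0.2 -0.2] turn tool [ 0.0002 -0.002   0.    ] q [ 0.09 -0.38  2.09  0.34  1.01 -0.2 ] 0.028223932425324016 [ 0.8 -0.2  0.3]
```

Now a check from the top and scene cameras before handing in.

```bash
python3 -m pendant '[[[0,0,0],[0,0,0],0.1],[[0,0,0],[0,0,0],0.1],[[0,0,0],[0,0,0],0.1],[[0,0,0],[0,0,0],0.1],[[0,0,0],[0,0,0],0.1],[[0,0,0],[0,0,0],0.1]]'
python3 - <<'E'
from tgt import *
rep()
sc=optics.get_image("scene"); ms=optics.camera_model("scene"); mt=optics.camera_model("top"); print("focus px",proj(ms,F),"ring",proj(ms,[F[0],F[1],.01]))
top=optics.get_image("top")
a=cv2.resize(sc[140:290,140:350],(770,550),interpolation=cv2.INTER_CUBIC); cv2.imwrite("pics/s2.png",a[:,:,::-1])
for c in ("yellow","blue"):
    for (u,v),st in blobs(top,c)[0]:
        if 200<u<440 and 180<v<245: print(c,u,v,st[4])
E
```

```text
t: 24.05
tool_pos: [0.533, 0.2016, 0.2102]
tool_rot: [1.909, 2.249, 0.779]
contact_force: [0.5, -0.0, -0.1]
opening: 0.0281
grip_force: 59.8
24.05 [533.  201.6 210.2] shift tool mm [-0.   0.7 -0.6] turn tool [-0.0007 -0.002   0.    ] q [ 0.09 -0.38  2.09  0.34  1.01 -0.2 ] 0.028145656276546395 [ 0.5 -0.  -0.1]
focus px [216.7786088  216.51012843] ring [223.1813712  250.38914676]
yellow 291.1 194.3 80
yellow 278.1 218.5 82
blue 307.8 191.6 83
blue 274.1 197.5 79
blue 257.2 200.5 82
blue 311.5 212.7 82
blue 294.6 215.6 83
```

View pics/s2.png

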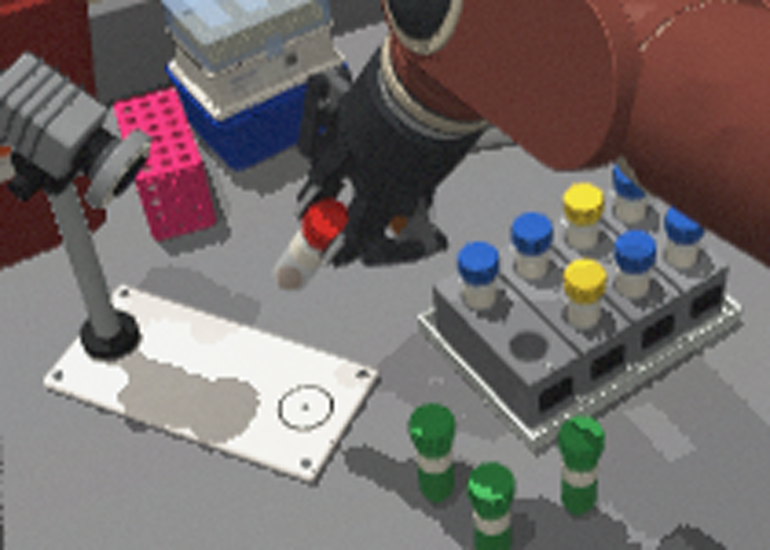

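In the scene view both yellows are seated, only the red pocket (528,347) is open, and the red tube hangs above the ring with its tip near (286,285), against a predicted 281,281. I check that tip numerically from the picture difference.

Run:
```python
from tgt import *
ms=optics.camera_model("scene"); s0=cv2.imread("pics/scene0.png").astype(int)[:,:,::-1]; o,M=frame()
s1=np.mean([optics.get_image("scene").astype(int) for _ in range(3)],0)
D=np.abs(s1-s0).max(2)
tip=o["tool_pos"]+M[:,2]*d; t=proj(ms,tip); ax=proj(ms,tip-M[:,2]*.03)-t; L=np.linalg.norm(ax); ax/=L; pe=np.array([-ax[1],ax[0]]); print("tip px",t,"px/mm along",L/30, "half width px of body",np.linalg.norm(proj(ms,tip)-proj(ms,tip+.0125*np.array([.8,.6,0]))))
al,pp=np.arange(-8,16),np.arange(-9,10)
for a in al:
    print(a,[int(cv2.getRectSubPix(D.astype(np.float32),(1,1),tuple((t+a*ax+p*pe).astype(float)))[0,0]) for p in pp])
```

```text
tip px [216.79500173 216.93410979] px/mm along 0.2249606772810327 half width px of body 4.5592598199061305
-8 [7, 8, 7, 7, 7, 7, 6, 7, 8, 6, 6, 8, 8, 7, 9, 8, 7, 7, 8]
-7 [8, 9, 6, 6, 7, 8, 6, 7, 8, 7, 7, 8, 6, 8, 9, 7, 5, 8, 9]
-6 [9, 8, 6, 8, 7, 9, 8, 8, 9, 8, 8, 8, 7, 6, 7, 8, 7, 7, 6]
-5 [8, 7, 5, 8, 8, 9, 9, 9, 8, 9, 7, 6, 8, 7, 6, 8, 9, 9, 7]
-4 [8, 7, 7, 7, 6, 8, 10, 8, 7, 8, 7, 8, 8, 8, 7, 6, 7, 7, 7]
-3 [7, 6, 7, 9, 6, 6, 7, 7, 8, 8, 7, 7, 7, 8, 8, 7, 8, 8, 7]
-2 [9, 7, 8, 9, 8, 7, 7, 7, 9, 13, 5, 7, 9, 8, 8, 9, 9, 7, 7]
-1 [9, 9, 8, 8, 8, 6, 9, 8, 15, 29, 25, 5, 7, 9, 7, 8, 8, 7, 7]
0 [7, 8, 9, 8, 8, 11, 11, 18, 36, 43, 42, 36, 14, 6, 10, 7, 8, 8, 8]
1 [8, 8, 6, 8, 12, 20, 18, 25, 37, 44, 47, 49, 43, 19, 7, 8, 9, 9, 8]
2 [6, 8, 8, 8, 13, 28, 22, 25, 36, 43, 45, 49, 48, 33, 14, 7, 6, 5, 7]
3 [7, 8, 8, 8, 20, 28, 19, 25, 35, 42, 45, 49, 52, 33, 14, 5, 7, 6, 8]
4 [8, 7, 8, 8, 21, 33, 17, 19, 34, 43, 47, 49, 41, 29, 16, 9, 5, 7, 9]
5 [6, 6, 8, 8, 25, 32, 23, 11, 20, 42, 41, 38, 28, 19, 13, 8, 7, 7, 7]
6 [6, 6, 7, 8, 23, 34, 26, 12, 9, 12, 18, 16, 17, 19, 14, 6, 8, 8, 7]
7 [8, 8, 7, 9, 25, 37, 30, 20, 13, 12, 13, 17, 19, 20, 15, 5, 7, 8, 7]
8 [7, 8, 7, 9, 29, 47, 43, 33, 12, 14, 18, 20, 23, 28, 13, 5, 8, 8, 7]
9 [6, 6, 6, 9, 38, 64, 55, 32, 13, 13, 18, 24, 26, 27, 15, 6, 8, 8, 7]
10 [7, 6, 7, 11, 60, 68, 53, 32, 12, 14, 16, 22, 27, 32, 18, 8, 6, 7, 8]
11 [8, 6, 8, 19, 57, 74, 61, 37, 21, 15, 10, 17, 19, 35, 18, 11, 12, 6, 8]
12 [8, 7, 9, 21, 64, 73, 58, 29, 23, 22, 14, 22, 38, 47, 16, 35, 28, 32, 23]
13 [8, 7, 9, 13, 65, 55, 52, 36, 80, 74, 68, 54, 68, 57, 22, 40, 73, 95, 67]
14 [8, 8, 8, 17, 52, 33, 86, 96, 110, 109, 107, 103, 96, 61, 18, 44, 97, 104, 85]
15 [7, 8, 8, 15, 43, 85, 107, 111, 115, 110, 113, 114, 105, 55, 15, 45, 92, 105, 94]
```

The tip agrees with the prediction to about a pixel. One small trim, then hand in.

```bash
python3 -m pendant '[[[0,0.5,-0.5],[0,0,0],0.1],[[0,0,0],[0,0,0],0.1],[[0,0,0],[0,0,0],0.1],[[0,0,0],[0,0,0],0.1],[[0,0,0],[0,0,0],0.1]]'; python3 -c "
from tgt import *
rep(); print(ctrl.finish_job())"
```

```text
t: 24.72
tool_pos: [0.5332, 0.2015, 0.2108]
tool_rot: [1.909, 2.249, 0.779]
contact_force: [0.6, -0.9, -0.4]
opening: 0.0282
grip_force: 59.8
24.7167 [533.2 201.5 210.8] shift tool mm [-0.   0.3 -0.2] turn tool [-0.0008 -0.002   0.    ] q [ 0.09 -0.37  2.09  0.34  1.01 -0.2 ] 0.02820409655454195 [ 0.6 -0.9 -0.4]
the job is handed in; nothing more can be done
None
```

I handed the job in at 24.7 s: both yellow-capped spares sit in the empty pockets, and the red sample is held steady with its tip at the focus point to within about 2 mm, leaning 30° away from the camera.

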